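# Lock the burr carrier back into the coffee grinder

## Robot

A 6-joint arm with a two-finger parallel gripper is mounted at the origin on the work surface. World frame = base frame: x ahead of the robot, y to its left, z up, the work surface at z = 0. Lengths are in m, angles in degrees, forces in N, time in s.
With the tool pointing down it reaches from about 0.35 to 0.875 m from the base axis. Payload 4.2 kg.
Tool frame: the origin (TCP) lies between the finger pads; the fingertips stand 11 mm ahead of it and the grasp point (between the pads) lies 8 mm behind it; z points along the fingers, y is the direction in which the jaws open and shut (so a half turn about z gives the same grasp; the last joint's range is limited). The gripper opens to 87 mm and grips with 3 to 60 N. Pads are 19 mm wide; open, the fingers measure 117 mm over their backs; the gripper's body (75 mm by 190 mm) begins 51 mm behind the grasp point.
Start: joints at [-52.678, 22.042, 0.453, 0, -68.411, -14.817], TCP at [0.239, -0.577, 0.234] pointing down, gripper open.
Joint ranges: [-179.83, 179.83], [-69.29, 118.12], [-61.27, 80.66], [-181.25, 117.63], [-171.15, -9.14], [-177.46, 177.46]. Speed limits (degrees/s): [159.86, 159.86, 180, 180, 180, 180].

## Interface

Orientations are given as a 3x3 rotation matrix whose columns are the frame's x, y, z axes.
In Python, from station import sense, capture, get_calibration, finish_job, search_frame, cut_out gives the robot as it stands.
- The arm moves only by the tool arm_command, never from a script. Its argument "rows" is a list of rows, each an object with "fingers": the opening in per cent of the stroke, from 0 (shut) to 100 (fully open); "travel": the shift along the tool's x, y, z in cm, a list of three; "roll": the turn about the tool's z in degrees. A call has 1 to 10 rows; each row is the pose to reach, as a shift and turn from the pose commanded when the call began, along the tool's axes at that moment; what a row does not reach only later rows make up. A row lasts 1/10 s, in which the tool goes at most 50 mm and 8.59 degrees, less where a joint would pass 70% of its speed; a pose out of reach is approached as far as the arm can. A call with a gripper value outside its range is refused whole. The fingers move at their own pace and stop on an object; the grip force is fixed at half the most. Time passes only in rows, so rows that repeat a pose let the fingers close. It gives the time, the measured TCP pose, the force and the opening at its end, in the units of the state.
- sense(): the state, without advancing time (a new reading comes with each control period).
- capture(name): name is "scene" or "top" or "wrist"; returns (picture, depth): 480x640x3 uint8, red, green, blue; 480x640 float32, m along the optical axis (not along the pixel's ray), 0 where there is no reading.
- get_calibration(name): a dict with "fov_y" (degrees; the focal length in pixels is half the picture's height over the tangent of half this angle, whatever the lens; pixels are square), "cx", "cy" (the principal point, pixels), "origin" and "attitude" of the camera in the world; the wrist camera has in their place "mount" (4x4, takes a point from camera to tool coordinates, whose origin is the TCP and whose axes are the flange's). Camera axes: x right, y down, z forward; pixel columns grow to the right and rows downward; lengths in m; the calibration is good to about 2 mm. The wrist camera is an equidistant fisheye: a pixel r from the principal point sees the ray r / f radians off the axis. A picture is of the moment at which its call begins: read the wrist's pose just before it. get_calibration takes no time and is no camera call.
- finish_job(): hands the job in, once; it reports no verdict.
Trained networks look in the newest picture that a camera, given by its name, has taken for a name from the list of things; names that differ only in an ending like _2 or _b are one class to them, and where a whole thing is asked for, a point or a joint stands for the part that bears it (a point fixed in the world has none). Each returns a list of dicts, best first, with "p" (0 to 1); they miss things now and then, are a little off and sometimes report something else, mostly with a low value. They report only what shows in the picture. A call takes as long as a camera call. They do not tell look-alikes from the thing itself.
- search_frame(camera, label): "position" ([x, y, z] in m, in world coordinates, good to about 4 mm: the middle of the surface that is visible of it).
- cut_out(camera, label): "mask" (480x640 bool, what is visible of it).
The state is a dict: "time_s": time; "joints": joint angles; "joint_velocities": joint speeds; "effort": joint torques, N m; "tcp_pos": TCP position; "ee_rot": TCP orientation; "wrist_force": force on the tool from outside, world axes, zero at the start; "moment": the same for the moment, N m; "gripper_width": opening from 0.0 (shut) to 1.0 (fully open).
Only numpy, scipy, OpenCV 4.12 (cv2) and the standard library are available. Lean on these libraries where they do the work, as an engineer would, in place of code of your own. Each camera call takes 0.05 s, during which the arm holds its last target. There are 200 camera calls.

## Task

The grinder's upper burr carrier has been set back on its chamber after cleaning but stands proud, off its key. Press it down and turn it until its lugs find their slots and it drops in, then, keeping it down, turn it clockwise (seen from above) as far as its stop so that it stays locked when you let go. Leave the hopper, brush and cup beside the grinder where they are.

Things in the scene. Friction and masses are not known exactly. Their poses are not given: they have to be found in the camera images.
- grinder: Compact coffee grinder with its hopper taken off, fixed to the counter: black tower 120 mm across on a foot 250 x 160 mm. Origin on the counter, on the vertical axis of the grinding chamber; x points to its back (away from spout and fork), z up. On top an aluminium collar, 116 mm outside, 91 mm bore, rim 235 mm above the counter. A raised line on the rim marks each slot, a small dot each home
- slot_a (a point): First of three slots in the collar's inner ledge, 120 degrees apart, this one towards the grinder's x; this point is at rim height, 41 mm from the axis. The ledge lies 8 to 14 mm below the rim, hole 76 mm across; the slots are 18 mm wide. From each slot a channel runs under the ledge, clockwise only (seen from above), to a stop: a lug turns 0.60 rad from slot to stop
- carrier: Loose burr carrier, 0.25 kg: flange 96 mm across, 6 mm thick, below it a 73 mm barrel with three lugs 120 degrees apart, 11 mm wide, 6 mm high, tops 16 mm below the flange. Origin on its axis at the flange's underside: 249 mm above the counter when off its key (lugs on the ledge), 235 fully pressed down (flange on the rim), 237 locked and let go. x towards the first lug, z up
- bar (a point): Centre of the carrier's grip bar, 19 mm above the carrier's origin: an upright steel bar 60 long (its x), 10 wide, 26 mm high, across the middle of the flat flange, whose top is 13 mm below this point and solid for 28 mm either side of the bar's centre line. The fingers can pinch the bar, or just stand on the flange on both sides of it, press and turn
- lug (a point): Point straight above the first lug at the height of the flange's underside, 41 mm from the carrier's axis along its x (under one end of the bar). The carrier can drop when any lug is at a slot (0.09 rad of play either way). At the start the lugs stand 0.3 to 1.8 rad counter-clockwise of one slot, so 1.8 to 0.3 rad clockwise of the next
- spring_ring (a joint): Sprung ring in the chamber under the carrier, hidden; 0 at its top, -0.014 m with the carrier fully down. It pushes up with 2 N at 0, rising to 9 N at -0.014; once the carrier is locked this holds its lugs up against the ledge. The carrier pushed down in its slots but not turned rises again when let go
- home_a (a point): Where point lug lies when the carrier is locked with its first lug at the stop of the first channel: 41 mm from the axis, 0.60 rad clockwise of slot_a, 237 mm above the counter. Any of home_a, home_b, home_c is right
- home_b (a point): The same for the second channel, 120 degrees counter-clockwise of the first
- home_c (a point): The same for the third channel, 240 degrees counter-clockwise of the first
- hopper: The bean hopper, upside down beside the grinder, clear with black neck and lid, 166 mm across, 143 mm high; bystander
- brush: Cleaning brush 160 mm long lying beside the grinder; bystander
- dosing_cup: Steel dosing cup, 58 mm across and high, on the grinder's foot under the spout; bystander
Things that resemble listed ones, but are neither listed nor needed, are in the scene too. Leave any pink or turquoise look-alike of the carrier alone.

How it is judged:
By the outcome, as a careful person would: the job done as asked, in the order asked, and still so for the second after the job is handed in, with the robot touching nothing.
It also fails if it takes over 48 s, if anything falls off the work surface, if the arm or the gripper's body presses on something with over 40 N, if the wrist force passes 120 N, or if a joint passes its speed limit or range.

## Working session

There is one attempt and no reset: what is moved stays moved. The work goes in short steps, Python scripts to look and compute and a tool call to move; the robot and the scene stay as the last step left them, time stands still between calls to the robot, and variables do not carry over. Pictures are saved under pics/ and viewed, about 8 in all and at most 12, crops included, and the job is handed in when it is done.

Besides the shell and the picture viewer there is one more tool, called after ">>>" as name(argument=value, ...), one argument or row to a line, values as JSON. arm_command: Moves the arm, as the interface text tells. Its arguments: {"type":"object","properties":{"rows":{"type":"array","items":{"type":"object","properties":{"fingers":{"type":"number"},"travel":{"type":"array","items":{"type":"number"}},"roll":{"type":"number"}}}}},"required":["rows"]}

```bash
mkdir -p pics; ls; python3 - <<'E'
from station import *
import cv2,numpy as np
s=sense();print(s)
ims=[]
for c in("scene","top"):
    im,d=capture(c);ims.append(im)
    cal=get_calibration(c);print(c,cal)
    for l in("grinder","carrier","bar","lug","slot_a","hopper","brush","dosing_cup"):
        try:print(c,l,[(np.round(r["position"],3).tolist(),round(r["p"],2)) for r in search_frame(c,l)[:4]])
        except Exception as e:print(l,e)
for c,i in zip("st",ims):cv2.imwrite(f"pics/{c}0.png",i[:,:,::-1])
E
```

```text
pics
{'time_s': 0.0, 'joints': array([-5.26790324e+01,  2.20926060e+01,  3.79376960e-01, -3.15103651e-02,
       -6.84126804e+01, -1.48156904e+01]), 'joint_velocities': array([-0.05866297,  0.00369967, -0.03746768,  0.03744422, -0.0707972 ,
       -0.09549847]), 'effort': array([ 2.02179513e-04, -3.90664244e+01,  1.87405318e+01,  4.22008932e+00,
        1.09442265e-02, -1.85817462e-04]), 'tcp_pos': array([ 0.23902068, -0.57684698,  0.23243088]), 'ee_rot': array([[-9.23921896e-01, -3.82580022e-01, -9.25608216e-04],
       [-3.82581135e-01,  9.23919608e-01,  2.05759198e-03],
       [ 6.79939972e-05,  2.25517452e-03, -9.99997455e-01]]), 'wrist_force': array([ 0.55451436, -0.95594811, -0.22547958]), 'moment': array([-0.02396398,  0.00757071,  0.0391924 ]), 'gripper_width': 0.9983801427179004}
scene {'fov_y': 44.4984652161316, 'cx': 325.634931804933, 'cy': 240.67006333525416, 'origin': array([ 1.16596211, -0.08636492,  1.14531542]), 'attitude': array([[ 0.18071187,  0.83207885, -0.524393  ],
       [ 0.98344668, -0.14568091,  0.10774836],
       [ 0.01326108, -0.53518396, -0.84463145]])}

[... 603 characters left out ...]
n': array([0.38518761, 0.06051445, 1.13965384]), 'attitude': array([[-0.01840556, -0.98388561,  0.17784921],
       [-0.99971377,  0.01539073, -0.01831653],
       [ 0.01528414, -0.17813544, -0.98388727]])}
top grinder [([0.45, 0.089, 0.024], 0.58)]
top carrier [([0.72, 0.305, 0.036], 0.96), ([0.716, 0.151, 0.038], 0.87), ([0.516, 0.106, 0.255], 0.8)]
top bar [([0.71, 0.15, 0.035], 0.96), ([0.719, 0.308, 0.036], 0.88), ([0.516, 0.107, 0.255], 0.56)]
top lug [([0.516, 0.108, 0.253], 0.96), ([0.715, 0.153, 0.035], 0.76)]
top slot_a [([0.447, 0.09, 0.023], 0.77)]
top hopper []
top brush [([0.505, 0.254, 0.019], 0.81)]
top dosing_cup [([0.396, 0.072, 0.028], 0.85), ([0.507, 0.254, 0.016], 0.26)]
```

```bash
python3 - <<'E'
import cv2,numpy as np
from station import *
def px(c,p):
    k=get_calibration(c);q=k["attitude"].T@(np.array(p)-k["origin"]);f=240/np.tan(np.radians(k["fov_y"]/2))
    return k["cx"]+f*q[0]/q[2],k["cy"]+f*q[1]/q[2]
t=cv2.imread("pics/t0.png");s=cv2.imread("pics/s0.png")
u,v=map(int,px("top",(.518,.107,.255)));print(u,v)
a=cv2.resize(t[v-50:v+50,u-50:u+50],(400,400),interpolation=2)
u,v=map(int,px("scene",(.518,.107,.255)));print(u,v)
b=cv2.resize(s[v-50:v+50,u-50:u+50],(400,400),interpolation=2)
o=np.hstack([a,b]);cv2.imwrite("pics/c0.png",o)
cv2.imwrite("pics/c1.png",cv2.resize(np.hstack([t,s]),(800,300),interpolation=3))
E
```

```text
281 257
357 192
```

View pics/c0.png

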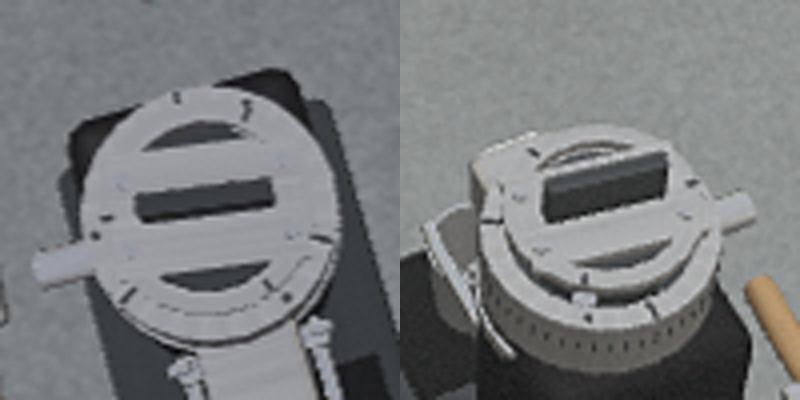

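View pics/c1.png

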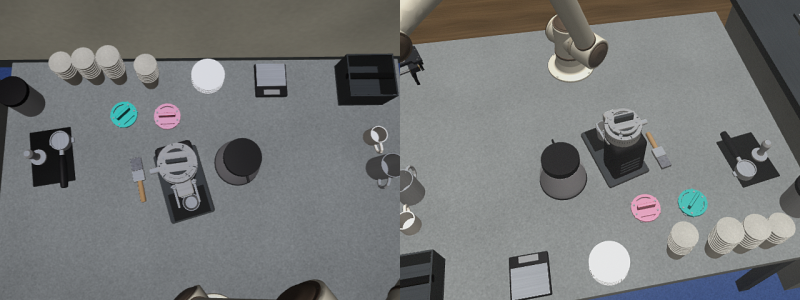

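The top crop shows the carrier's dark bar from (135,205) to (272,190). The rim's slot lines are at (178,97), (322,240) and (125,297), and the home dots are clockwise of them. So the bar heads about -84° in world, and the slots are at about 15°, 135° and 255°. The pink and turquoise look-alikes lie flat on the counter, away from the grinder. I'm moving above the grinder now.

>>> arm_command(
  rows=[
    {"fingers": 100, "travel": [0, 0, -5], "roll": -8},
    {"fingers": 100, "travel": [0, 0, -10], "roll": -16},
    {"fingers": 100, "travel": [0, 0, -14], "roll": -24},
    {"fingers": 100, "travel": [-3.5, 3.5, -14], "roll": -32},
    {"fingers": 100, "travel": [-7, 7, -14], "roll": -40},
    {"fingers": 100, "travel": [-10.5, 10.5, -14], "roll": -48},
    {"fingers": 100, "travel": [-14, 14, -14], "roll": -56},
    {"fingers": 100, "travel": [-17.5, 17.5, -14], "roll": -64},
    {"fingers": 100, "travel": [-21, 21, -14], "roll": -72},
    {"fingers": 100, "travel": [-24.5, 24.5, -14], "roll": -73.7},
  ],
)

```text
time_s: 1.9
tcp_pos: [0.372, -0.2554, 0.3739]
ee_rot: [[0.111, -0.994, 0.001], [-0.994, -0.111, -0.0], [0.0, -0.001, -1.0]]
wrist_force: [1.5, -0.1, 0.5]
gripper_width: 1.0
```

```bash
cat > h.py <<'E'
from station import *
import numpy as np
def go(xyz,head=None):
    s=sense();R=s["ee_rot"];d=R.T@(np.array(xyz)-s["tcp_pos"])*100
    h=np.degrees(np.arctan2(R[1,1],R[0,1]))
    print("t",s["time_s"],"tcp",s["tcp_pos"].round(4),"yhead",round(h,2),"j",s["joints"].round(1),"F",s["wrist_force"].round(1),"w",round(s["gripper_width"],3))
    print("travel",d.round(2),"roll",None if head is None else round((h-head+180)%360-180,2))
E
python3 -c "
from h import *
go((.518,.107,.37),186.2)"
```

```text
t 1.9 tcp [ 0.372  -0.2554  0.3739] yhead -173.63 j [-13.7   0.4  -7.3   0.  -82.3  20.1] F [ 1.5 -0.1  0.5] w 1.0
travel [-34.4  -18.53   0.39] roll 0.17
```

>>> arm_command(
  rows=[
    {"fingers": 100, "travel": [-4.3, -2.3, 0], "roll": 0},
    {"fingers": 100, "travel": [-8.6, -4.6, 0], "roll": 0},
    {"fingers": 100, "travel": [-12.9, -6.9, 0], "roll": 0},
    {"fingers": 100, "travel": [-17.2, -9.2, 0], "roll": 0},
    {"fingers": 100, "travel": [-21.5, -11.5, 0], "roll": 0},
    {"fingers": 100, "travel": [-25.8, -13.8, 0], "roll": 0},
    {"fingers": 100, "travel": [-30.1, -16.1, 0], "roll": 0},
    {"fingers": 100, "travel": [-34.4, -18.5, 0.4], "roll": 0},
    {"fingers": 100, "travel": [-34.4, -18.5, 0.4], "roll": 0},
    {"fingers": 100, "travel": [-34.4, -18.5, 0.4], "roll": 0},
  ],
)

```text
time_s: 2.9
tcp_pos: [0.5186, 0.1057, 0.3688]
ee_rot: [[0.11, -0.994, -0.001], [-0.994, -0.11, -0.001], [0.001, 0.002, -1.0]]
wrist_force: [-0.6, -0.7, -0.1]
gripper_width: 1.0
```

```bash
python3 - <<'E'
from h import *
import cv2
go((.518,.107,.33),186.2)
s=sense();im,d=capture("wrist");k=get_calibration("wrist");M=np.array(k["mount"]);print(k["mount"].round(3))
for l in("carrier","bar","lug","grinder"):print(l,[(np.round(r["position"],4).tolist(),round(r["p"],2)) for r in search_frame("wrist",l)[:3]])
f=240/np.tan(np.radians(k["fov_y"]/2))
# undistort: orthographic world map at planes z
R=s["ee_rot"];p=s["tcp_pos"]
def ortho(z,c=(.518,.107),h=.075,n=400):
    g=(np.arange(n)+.5)/n*2*h-h
    X=c[0]-g[:,None]+0*g;Y=c[1]-g[None]+0*g[:,None]   # up=+x,right=-y
    P=np.stack([X,Y,0*X+z],-1)
    q=(P-p)@R; q=(q-M[:3,3])@M[:3,:3]
    r=np.hypot(q[...,0],q[...,1]);th=np.arctan2(r,q[...,2])
    u=k["cx"]+f*th*q[...,0]/r;v=k["cy"]+f*th*q[...,1]/r
    return cv2.remap(im,u.astype(np.float32),v.astype(np.float32),1)[:,:,::-1]
cv2.imwrite("pics/w.png",im[:,:,::-1])
cv2.imwrite("pics/o.png",np.hstack([ortho(.235),ortho(.281)]))
E
```

```text
t 2.9 tcp [0.5186 0.1057 0.3688] yhead -173.68 j [ 29.1   8.8   1.4   0.  -82.7 -22.8] F [-0.6 -0.7 -0.1] w 1.0
travel [-0.13  0.04  3.88] roll 0.12
[[ 0.001 -0.963 -0.271  0.074]
 [ 1.     0.001 -0.    -0.   ]
 [ 0.    -0.271  0.963 -0.151]
 [ 0.     0.     0.     1.   ]]
carrier [([0.5177, 0.1025, 0.2616], 0.81), ([0.7254, 0.282, 0.0367], 0.77), ([0.7113, 0.1498, 0.038], 0.76)]
bar [([0.7023, 0.1507, 0.036], 0.84), ([0.5186, 0.1031, 0.2528], 0.69), ([0.7234, 0.2761, 0.0382], 0.69)]
lug [([0.519, 0.1012, 0.2568], 0.75), ([0.7273, 0.277, 0.0354], 0.72), ([0.7148, 0.1479, 0.0313], 0.7)]
grinder []
```

View pics/o.png

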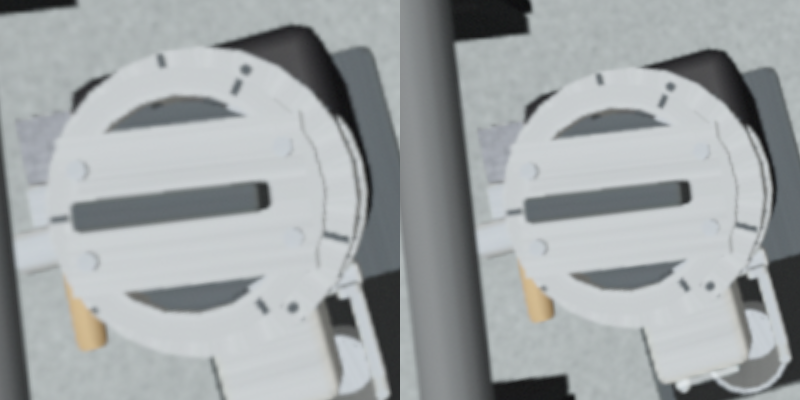

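The wrist view shows the bar centred near (0.5176, 0.1047), running toward heading 96.5°. Lug marks on the flange are at (58,218), at the bar's left end, and at (237,87) and (262,306). Rim slot lines are at (162,60) and (335,237). So the lugs are about 40° clockwise of one slot. I'll descend over the bar and pinch it.

>>> arm_command(
  rows=[
    {"fingers": 100, "travel": [0.1, 0.1, 4], "roll": 0},
    {"fingers": 100, "travel": [0.1, 0.1, 7], "roll": 0},
    {"fingers": 100, "travel": [0.1, 0.1, 9], "roll": 0},
    {"fingers": 100, "travel": [0.1, 0.1, 9.5], "roll": 0},
    {"fingers": 100, "travel": [0.1, 0.1, 9.9], "roll": 0},
    {"fingers": 100, "travel": [0.1, 0.1, 9.9], "roll": 0},
    {"fingers": 10, "travel": [0.1, 0.1, 9.9], "roll": 0},
    {"fingers": 0, "travel": [0.1, 0.1, 9.9], "roll": 0},
    {"fingers": 0, "travel": [0.1, 0.1, 9.9], "roll": 0},
    {"fingers": 0, "travel": [0.1, 0.1, 9.9], "roll": 0},
  ],
)

```text
time_s: 4.15
tcp_pos: [0.5178, 0.1037, 0.2709]
ee_rot: [[0.108, -0.994, 0.001], [-0.994, -0.108, 0.0], [-0.0, -0.001, -1.0]]
wrist_force: [-0.4, 0.8, -0.2]
gripper_width: 0.724
```

>>> arm_command(
  rows=[
    {"fingers": 0, "travel": [0, 0, 0], "roll": 0},
    {"fingers": 0, "travel": [0, 0, 0], "roll": 0},
    {"fingers": 0, "travel": [0, 0, 0.2], "roll": 0},
    {"fingers": 0, "travel": [0, 0, 0.4], "roll": 0},
    {"fingers": 0, "travel": [0, 0, 0.4], "roll": 0},
  ],
)

```text
time_s: 4.65
tcp_pos: [0.5177, 0.1036, 0.2665]
ee_rot: [[0.108, -0.994, 0.0], [-0.994, -0.108, -0.0], [0.0, -0.0, -1.0]]
wrist_force: [0.3, 0.0, 1.1]
gripper_width: 0.262
```

>>> arm_command(
  rows=[
    {"fingers": 0, "travel": [0, 0, 0], "roll": 0},
    {"fingers": 0, "travel": [0, 0, 0], "roll": 0},
    {"fingers": 0, "travel": [0, 0, 0], "roll": 0},
    {"fingers": 0, "travel": [0, 0, 0], "roll": 0},
    {"fingers": 0, "travel": [0, 0, 0.1], "roll": 0},
    {"fingers": 0, "travel": [0, 0, 0.2], "roll": 0},
    {"fingers": 0, "travel": [0, 0, 0.2], "roll": 0},
  ],
)

```text
time_s: 5.35
tcp_pos: [0.5175, 0.1036, 0.2664]
ee_rot: [[0.109, -0.994, 0.001], [-0.994, -0.109, -0.0], [0.0, -0.001, -1.0]]
wrist_force: [-4.5, 1.1, 8.1]
gripper_width: 0.106
```

>>> arm_command(
  rows=[
    {"fingers": 0, "travel": [0, 0, 0.1], "roll": 0},
    {"fingers": 0, "travel": [0, 0, 0.2], "roll": 0},
    {"fingers": 0, "travel": [0, 0, 0.3], "roll": 0},
    {"fingers": 0, "travel": [0, 0, 0.3], "roll": 0},
  ],
)

```text
time_s: 5.75
tcp_pos: [0.5175, 0.1036, 0.2664]
ee_rot: [[0.109, -0.994, 0.003], [-0.994, -0.109, 0.0], [0.0, -0.003, -1.0]]
wrist_force: [-8.4, 0.7, 18.4]
gripper_width: 0.114
```

>>> arm_command(
  rows=[
    {"fingers": 0, "travel": [0, 0, 0.1], "roll": -3},
    {"fingers": 0, "travel": [0, 0, 0.1], "roll": -6},
    {"fingers": 0, "travel": [0, 0, 0.1], "roll": -9},
    {"fingers": 0, "travel": [0, 0, 0.1], "roll": -12},
    {"fingers": 0, "travel": [0, 0, 0.1], "roll": -15},
    {"fingers": 0, "travel": [0, 0, 0.1], "roll": -18},
    {"fingers": 0, "travel": [0, 0, 0.1], "roll": -21},
    {"fingers": 0, "travel": [0, 0, 0.1], "roll": -24},
    {"fingers": 0, "travel": [0, 0, 0.1], "roll": -27},
    {"fingers": 0, "travel": [0, 0, 0.1], "roll": -30},
  ],
)

```text
time_s: 6.75
tcp_pos: [0.5196, 0.1032, 0.2662]
ee_rot: [[0.591, -0.806, 0.008], [-0.806, -0.591, 0.0], [0.005, -0.007, -1.0]]
wrist_force: [-4.4, 0.0, 17.5]
gripper_width: 0.112
```

>>> arm_command(
  rows=[
    {"fingers": 0, "travel": [0, 0, 0], "roll": -1},
    {"fingers": 0, "travel": [0, 0, 0], "roll": -2},
    {"fingers": 0, "travel": [0, 0, 0], "roll": -3},
    {"fingers": 0, "travel": [0, 0, 0], "roll": -4},
    {"fingers": 0, "travel": [0, 0, 0], "roll": -5},
    {"fingers": 0, "travel": [0, 0, 0], "roll": -6},
  ],
)

```text
time_s: 7.35
tcp_pos: [0.5184, 0.104, 0.2608]
ee_rot: [[0.673, -0.74, 0.002], [-0.74, -0.673, 0.001], [0.001, -0.002, -1.0]]
wrist_force: [1.8, 0.9, 1.8]
gripper_width: 0.111
```

It dropped in at a bar heading of about 132°, as expected. I'll press it fully down.

>>> arm_command(
  rows=[
    {"fingers": 0, "travel": [0, 0, 0.2], "roll": -1},
    {"fingers": 0, "travel": [0, 0, 0.4], "roll": -2},
    {"fingers": 0, "travel": [0, 0, 0.6], "roll": -3},
    {"fingers": 0, "travel": [0, 0, 0.8], "roll": -3},
    {"fingers": 0, "travel": [0, 0, 1.0], "roll": -3},
    {"fingers": 0, "travel": [0, 0, 1.2], "roll": -3},
    {"fingers": 0, "travel": [0, 0, 1.4], "roll": -3},
    {"fingers": 0, "travel": [0, 0, 1.5], "roll": -3},
    {"fingers": 0, "travel": [0, 0, 1.5], "roll": -3},
  ],
)

```text
time_s: 8.25
tcp_pos: [0.5181, 0.1037, 0.2523]
ee_rot: [[0.711, -0.703, 0.005], [-0.703, -0.711, 0.0], [0.004, -0.004, -1.0]]
wrist_force: [-11.0, 1.9, 30.6]
gripper_width: 0.112
```

>>> arm_command(
  rows=[
    {"fingers": 0, "travel": [0, 0, 0], "roll": 3},
    {"fingers": 0, "travel": [0, 0, 0], "roll": 6},
    {"fingers": 0, "travel": [0, 0, 0], "roll": 9},
    {"fingers": 0, "travel": [0, 0, 0], "roll": 12},
    {"fingers": 0, "travel": [0, 0, 0], "roll": 15},
    {"fingers": 0, "travel": [0, 0, 0], "roll": 18},
    {"fingers": 0, "travel": [0, 0, 0], "roll": 21},
    {"fingers": 0, "travel": [0, 0, 0], "roll": 24},
    {"fingers": 0, "travel": [0, 0, 0], "roll": 27},
    {"fingers": 0, "travel": [0, 0, 0], "roll": 29},
  ],
)

```text
time_s: 9.25
tcp_pos: [0.5198, 0.1039, 0.2524]
ee_rot: [[0.284, -0.959, 0.009], [-0.959, -0.284, 0.0], [0.003, -0.009, -1.0]]
wrist_force: [-6.1, 2.3, 25.9]
gripper_width: 0.132
```

```bash
python3 -c "
from h import *
go((.518,.104,.252),190)
print(sense()['moment'])"
```

```text
t 9.25 tcp [0.5198 0.1039 0.2524] yhead -163.52 j [ 29.   11.7 -11.6   0.3 -66.3 -12.6] F [-6.1  2.3 25.9] w 0.132
travel [-0.06  0.17  0.03] roll 6.48
[0.44776979 1.97428038 0.9428142 ]
```

>>> arm_command(
  rows=[
    {"fingers": 0, "travel": [0, 0, 0], "roll": 1},
    {"fingers": 0, "travel": [0, 0, 0], "roll": 2},
    {"fingers": 0, "travel": [0, 0, 0], "roll": 3},
    {"fingers": 0, "travel": [0, 0, 0], "roll": 4},
    {"fingers": 0, "travel": [0, 0, 0], "roll": 4},
  ],
)

```text
time_s: 9.75
tcp_pos: [0.5196, 0.1039, 0.2524]
ee_rot: [[0.217, -0.976, 0.009], [-0.976, -0.217, 0.0], [0.002, -0.009, -1.0]]
wrist_force: [-6.1, 1.7, 25.7]
gripper_width: 0.13
```

```bash
python3 -c "
from h import *
go((.518,.104,.252),190)
print(sense()['moment'])"
```

```text
t 9.75 tcp [0.5196 0.1039 0.2524] yhead -167.44 j [ 29.   11.7 -11.6   0.3 -66.3 -16.6] F [-6.1  1.7 25.7] w 0.13
travel [-0.04  0.15  0.03] roll 2.56
[0.42460119 2.02593193 0.84927809]
```

>>> arm_command(
  rows=[
    {"fingers": 0, "travel": [0, 0, 0], "roll": 1},
    {"fingers": 0, "travel": [0, 0, 0], "roll": 2},
    {"fingers": 0, "travel": [0, 0, 0], "roll": 3},
    {"fingers": 0, "travel": [0, 0, 0], "roll": 4},
    {"fingers": 0, "travel": [0, 0, 0], "roll": 5},
    {"fingers": 0, "travel": [0, 0, 0], "roll": 6},
  ],
)

```text
time_s: 10.35
tcp_pos: [0.5193, 0.1037, 0.2523]
ee_rot: [[0.114, -0.993, 0.008], [-0.993, -0.114, -0.0], [0.001, -0.008, -1.0]]
wrist_force: [-6.8, 0.7, 26.8]
gripper_width: 0.138
```

```bash
python3 -c "
from h import *
go((.518,.104,.252),190)
print(sense()['moment'])"
```

```text
t 10.35 tcp [0.5193 0.1037 0.2523] yhead -173.46 j [ 29.   11.7 -11.6   0.3 -66.3 -22.6] F [-6.8  0.7 26.8] w 0.138
travel [-0.05  0.13  0.03] roll -3.46
[0.37901377 2.20029552 0.91531124]
```

>>> arm_command(
  rows=[
    {"fingers": 0, "travel": [0, 0, 0], "roll": 1},
    {"fingers": 0, "travel": [0, 0, 0], "roll": 2},
    {"fingers": 0, "travel": [0, 0, 0], "roll": 3},
    {"fingers": 0, "travel": [0, 0, 0], "roll": 4},
    {"fingers": 0, "travel": [0, 0, 0], "roll": 5},
  ],
)

```text
time_s: 10.85
tcp_pos: [0.5192, 0.1034, 0.2524]
ee_rot: [[0.027, -1.0, 0.008], [-1.0, -0.027, -0.001], [0.001, -0.008, -1.0]]
wrist_force: [-6.7, 0.7, 27.8]
gripper_width: 0.149
```

```bash
cat >> h.py <<'E'
import cv2
def ortho(z,c=(.518,.104),h=.075,n=400):
    s=sense();im,d=capture("wrist");k=get_calibration("wrist");M=np.array(k["mount"]);R=s["ee_rot"];p=s["tcp_pos"]
    f=240/np.tan(np.radians(k["fov_y"]/2));g=(np.arange(n)+.5)/n*2*h-h
    P=np.stack([c[0]-g[:,None]+0*g,c[1]-g[None]+0*g[:,None],z+np.zeros((n,n))],-1)
    q=((P-p)@R-M[:3,3])@M[:3,:3];r=np.hypot(q[...,0],q[...,1]);th=np.arctan2(r,q[...,2])
    return cv2.remap(im,(k["cx"]+f*th*q[...,0]/r).astype(np.float32),(k["cy"]+f*th*q[...,1]/r).astype(np.float32),1)[:,:,::-1]
E
python3 -c "
from h import *
go((.518,.104,.252),190)
print(sense()['moment'])
im,_=capture('top')
a=cv2.resize(im[207:307,231:331,::-1],(400,400),interpolation=2)
cv2.imwrite('pics/p1.png',np.hstack([ortho(.241),a]))
"
```

```text
t 10.85 tcp [0.5192 0.1034 0.2524] yhead -178.45 j [ 29.   11.7 -11.6   0.3 -66.3 -27.6] F [-6.7  0.7 27.8] w 0.149
travel [-0.06  0.12  0.04] roll -8.45
[0.09894266 2.27459512 0.9547072 ]
```

View pics/p1.png

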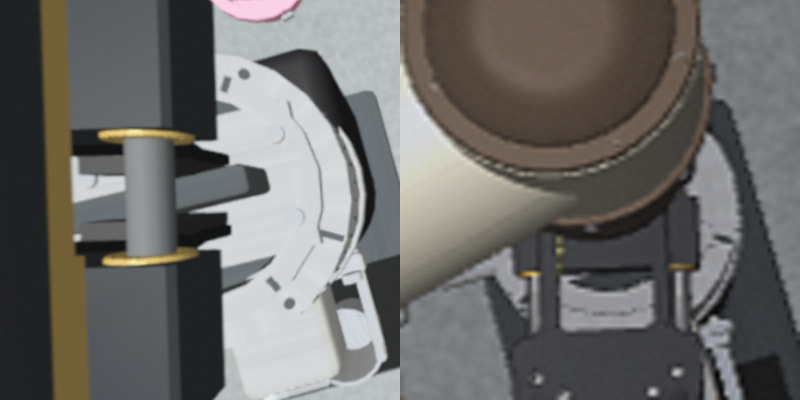

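The wrist picture shows the flange marks at (228,84) and (275,284) almost on the home dots at (244,74) and (290,303). The bar is turning slightly in the jaws, with about 3° perhaps left. I'll turn further.

>>> arm_command(
  rows=[
    {"fingers": 0, "travel": [0, 0, 0], "roll": 1},
    {"fingers": 0, "travel": [0, 0, 0], "roll": 2},
    {"fingers": 0, "travel": [0, 0, 0], "roll": 3},
    {"fingers": 0, "travel": [0, 0, 0], "roll": 4},
    {"fingers": 0, "travel": [0, 0, 0], "roll": 5},
    {"fingers": 0, "travel": [0, 0, 0], "roll": 6},
    {"fingers": 0, "travel": [0, 0, 0], "roll": 7},
    {"fingers": 0, "travel": [0, 0, 0], "roll": 8},
  ],
)

```text
time_s: 11.75
tcp_pos: [0.5192, 0.1029, 0.2524]
ee_rot: [[-0.111, -0.994, 0.008], [-0.994, 0.111, -0.002], [0.001, -0.008, -1.0]]
wrist_force: [-6.2, -0.5, 27.3]
gripper_width: 0.167
```

```bash
python3 -c "
from h import *
go((.518,.104,.252),190)
print(sense()['moment'])
cv2.imwrite('pics/p2.png',cv2.resize(ortho(.241,n=560)[60:500,160:560],None,fx=1.3,fy=1.3))
"
```

```text
t 11.75 tcp [0.5192 0.1029 0.2524] yhead 173.6 j [ 29.   11.7 -11.6   0.4 -66.4 -35.5] F [-6.2 -0.5 27.3] w 0.167
travel [-0.1   0.13  0.04] roll -16.4
[-0.32988289  2.17809703  1.31319499]
```

View pics/p2.png

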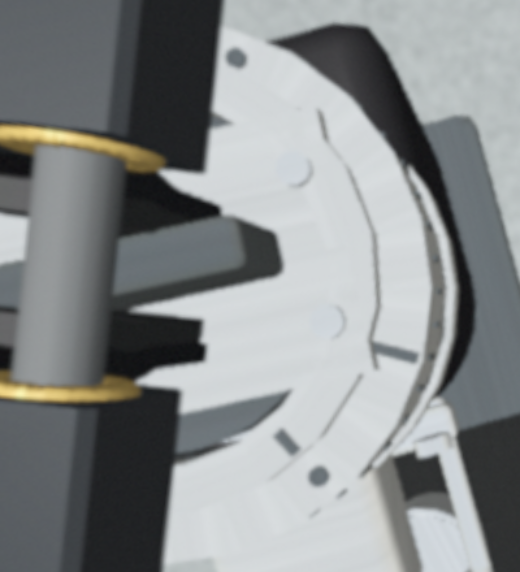

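The mark at (287,442) now lies radially in line with the dot at (319,476), both near -50°. The bar didn't advance and the moment rose, so it is at the stop. I'll ease the press off and open.

>>> arm_command(
  rows=[
    {"fingers": 0, "travel": [0, 0, -0.2], "roll": 0},
    {"fingers": 0, "travel": [0, 0, -0.4], "roll": 0},
    {"fingers": 0, "travel": [0, 0, -0.6], "roll": 0},
    {"fingers": 0, "travel": [0, 0, -0.8], "roll": 0},
    {"fingers": 0, "travel": [0, 0, -0.8], "roll": 0},
  ],
)

```text
time_s: 12.3
tcp_pos: [0.5176, 0.1029, 0.2528]
ee_rot: [[-0.116, -0.993, -0.001], [-0.993, 0.116, -0.002], [0.002, 0.001, -1.0]]
wrist_force: [3.1, -2.5, 1.6]
gripper_width: 0.165
```

>>> arm_command(
  rows=[
    {"fingers": 30, "travel": [0, 0, 0], "roll": 0},
    {"fingers": 60, "travel": [0, 0, 0], "roll": 0},
    {"fingers": 60, "travel": [0, 0, 0], "roll": 0},
    {"fingers": 60, "travel": [0, 0, 0], "roll": 0},
    {"fingers": 60, "travel": [0, 0, 0], "roll": 0},
    {"fingers": 60, "travel": [0, 0, 0], "roll": 0},
  ],
)

```text
time_s: 12.9
tcp_pos: [0.518, 0.1037, 0.2537]
ee_rot: [[-0.119, -0.993, 0.001], [-0.993, 0.119, 0.0], [-0.0, -0.001, -1.0]]
wrist_force: [0.3, -0.6, 3.4]
gripper_width: 0.568
```

>>> arm_command(
  rows=[
    {"fingers": 60, "travel": [0, 0, -1], "roll": 0},
    {"fingers": 60, "travel": [0, 0, -3], "roll": 0},
    {"fingers": 60, "travel": [0, 0, -6], "roll": 0},
    {"fingers": 60, "travel": [0, 0, -9], "roll": 0},
    {"fingers": 60, "travel": [0, 0, -12], "roll": 0},
    {"fingers": 60, "travel": [0, 0, -12], "roll": 0},
  ],
)

```text
time_s: 13.5
tcp_pos: [0.5192, 0.1039, 0.3783]
ee_rot: [[-0.118, -0.993, 0.008], [-0.993, 0.118, 0.003], [-0.004, -0.008, -1.0]]
wrist_force: [-0.8, 0.8, -0.9]
gripper_width: 0.6
```

```bash
python3 -c "
from h import *
go((.518,.104,.252),190)
cv2.imwrite('pics/p3.png',np.hstack([ortho(.237),ortho(.269)]))
im,d=capture('wrist')
for c in ('wrist','scene'):
  if c=='scene':capture(c)
  print(c,[(np.round(r['position'],4).tolist(),round(r['p'],2)) for r in search_frame(c,'carrier')[:3]])
"
```

```text
t 13.5 tcp [0.5192 0.1039 0.3783] yhead 173.2 j [ 28.9   8.4   2.2   0.1 -83.3 -35.7] F [-0.8  0.8 -0.9] w 0.6
travel [ 0.05  0.22 12.63] roll -16.8
wrist [([0.513, 0.1042, 0.2466], 0.85), ([0.7088, 0.1493, 0.0386], 0.56)]
scene [([0.727, 0.3074, 0.0402], 0.94), ([0.7232, 0.1456, 0.0386], 0.8), ([0.5267, 0.108, 0.2443], 0.79)]
```

View pics/p3.png

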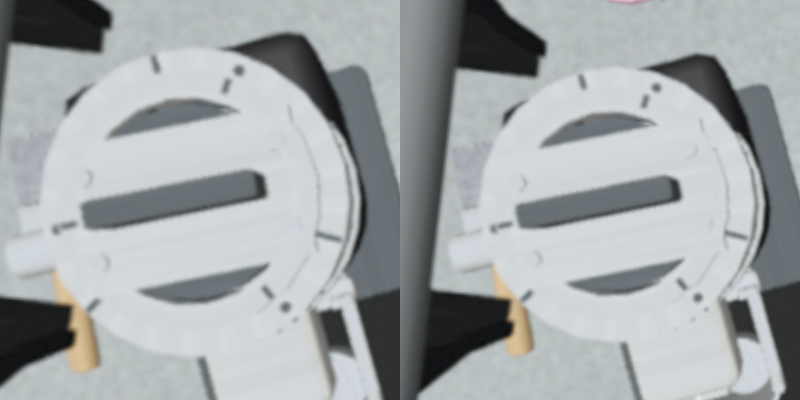

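The released carrier sits low, with all three flange marks, at (65,227), (226,87) and (267,292), lined up with the home dots (mean offset about 0°). Handing in.

```bash
python3 -c "
from station import *
print(finish_job())"
```

```text
the job is handed in; nothing more can be done
None
```

The carrier is keyed, locked and let go, and the job is handed in. It took about 14 s of the 48 s, and no verdict was reported.

**What I did:** I pinched the carrier's grip bar and pressed with about 18 N. I turned it about 40° counter-clockwise until it dropped into its slots, then pressed it fully down (14 mm, about 30 N). Holding it down, I turned it clockwise to the stop, eased off, opened the fingers and lifted clear.

**Last checks:**
- **Position:** after release, all three lug marks line up with the home dots. The mean offset is about 0°, with about 3° of spread from my centre estimate.
- **Height:** the carrier stays down, about 9–10 mm lower than at the start by the networks' rough heights. The drop expected is 12 mm.
- **Contact:** the arm stands well clear of the grinder, and the wrist force is near zero.
- **Bystanders:** I steered clear of the hopper, brush, cup and look-alikes, but did not measure their positions again afterwards.

**Disagreement:** the bar turned in the jaws by up to about 18° as it neared the stop, so the tool's angle overstates the carrier's turn. I judged the stop from the rise in moment and the marks in the picture instead.

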